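# Work the hanger runner round the bent rail

## Task

Take the drilled hanger runner that hangs on the bent steel rail, slide it gently along the rail, round the bend, and on along the far leg until it sits snug against the knob at the rail's end; then let go so that it hangs there by itself. The far leg has been knocked out of true, so feel your way and do not force the runner: round the bend and along the far leg keep its push on the rail and knob below 10 N. Leave everything else on the counter where it is.

Things in the scene. Friction and masses are not known exactly. Their poses are not given: they have to be found in the camera images.
- rail: Fixed rail: birch foot 100 x 100 x 12 mm, one upright 18 mm steel post, and a 10 mm round steel rod level up to the far leg, centre line 130 mm above the table. Origin: on the post's axis at table height, z up. The rod runs from the post along the rail's +y for 100 mm, round a quarter bend towards -x, then along the far leg. It is stiff and does not give.
- bend_start (a point): On the rod's centre line where the first leg (100 mm, from the post) ends and the bend starts; axes as the rail's. The bend is a quarter circle of 50 mm centre-line radius about the point 50 mm to -x of here.
- bend_end (a point): On the rod's centre line where the bend ends; axes as the rail's. The straight far leg starts here, nominally level along -x, but kinked here up to 0.28 rad to either side and up to 0.10 rad up or down; these angles differ each time and no reading gives them: feel or see them. A knob 22 mm wide, 20 mm long ends the leg, its near face 92 mm along the leg from here.
- runner_mid (a point): Centre of the loose hanger runner, 42.5 mm above its underside: birch stem 20 mm thick (its x), 26 mm wide (its y), 85 mm high, on a steel crossbar 20 x 70 x 8 mm with 10 mm upturned ends; 100 to 180 g. Its upper stem, 15 to 40 mm above here, can be gripped from above by the two side faces (26 mm apart), a finger on either side of the rod.
- runner_hole (a point): Centre of the runner's 14 mm round hole, drilled right through along its x, 12.5 mm below runner_mid. The 10 mm rod passes through it: 2 mm play all round (less in the bend), so it hangs 2 mm low at rest. It starts upright on the first leg, 35 to 80 mm from the post, its x along the rail's +y. Touching the knob, this point is 82 mm along the far leg.
- cup: steel measuring cup, 64 mm wide, 45 mm high, with a flat handle, standing below the rail; origin under its centre. Leave it alone
- lid: orange silicone lid, 94 mm disc with a small knob, 20 mm high in all, lying on the table near the rail; origin under its centre. Leave it alone
- jar_a: closed glass jar with steel cap, 76 mm wide, 130 mm high, standing beyond the rail; origin under its centre. Leave it alone
- jar_b: second closed glass jar, same as the first. Leave it alone
- bowl: white bowl 120 mm wide, 50 mm high; origin under its centre. Leave it alone
- mug: white mug 76 mm wide, 85 mm high; origin under its centre. Leave it alone
- spoon: birch spoon lying on the table. Leave it alone
Mind the look-alikes: they are no part of the job. Of the things that look like the part that bears runner_mid, the smallest one is meant.

How it is judged (in metres and radians):
On the way:
1. the runner has come round the bend and is on the far leg (x of runner_mid in the frame of rail below -0.06 m and y of runner_mid in the frame of rail above 0.125 m), for 0.05 s.
At the end, for the whole second after the job is handed in: The runner hangs at rest on the far leg, its face no more than about 2.5 mm from the end knob, upright to within 0.35 rad (20 degrees), released (x of runner_hole in the frame of rail below -0.115 m and distance between runner_hole and bend_end above 0.0795 m and y of runner_hole in the frame of rail above 0.115 m and z of runner_hole in the frame of rail above 0.115 m and angle between runner_mid's own z axis and vertical below 0.35 rad and linear speed of runner below 0.02 m/s); the robot touches nothing.
It fails at once if in the bend or on the far leg the runner is forced against the rail or its knob with more than 12 N (contact force between runner and rail above 12 N and y of runner_hole in the frame of rail above 0.11 m).
It fails at once if the runner is forced against the rail with more than 40 N (contact force between runner and rail above 40 N).
It fails at once if another thing on the counter is shifted by more than 30 mm (distance of any of cup, lid, jar_a, jar_b, bowl, mug, spoon from where it was at the start of the episode above 0.03 m).
It also fails if it takes over 72 s, if anything falls off the work surface, if the arm or the gripper's body presses on something with over 40 N, if the wrist force passes 120 N, or if a joint passes its speed limit or range.

## Robot

A 6-joint arm with a two-finger parallel gripper is mounted at the origin on the work surface. World frame = base frame: x ahead of the robot, y to its left, z up, the work surface at z = 0. Lengths are in mm, angles in degrees, forces in N, time in s.
With the tool pointing down it reaches from about 350 to 725 mm from the base axis. Payload 4.3 kg.
Tool frame: the origin (TCP) lies at the very end of the fingers, on their centre line; the grasp point (between the pads) lies 19 mm behind it; z points along the fingers, y is the direction in which the jaws open and shut (so a half turn about z gives the same grasp; the last joint's range is limited). The gripper opens to 85 mm and grips with 20 to 120 N. Pads are 22 mm wide; open, the fingers measure 114 mm over their backs; the gripper's body (76 mm by 85 mm) begins 54 mm behind the grasp point. The pads swing forward as they close: fully open they stand 13 mm farther back than shut.
Start: joints at [-71.007, 21.618, 4.641, 73.018, 0, 83.68], TCP at [245.867, -519.823, 231.329] pointing down, gripper open.
Joint ranges: [-156.06, 156.06], [-48.1, 94.91], [-58.44, 69.94], [-101.28, 121.22], [-78.64, 73.56], [-180, 180]. Speed limits (degrees/s): [147.25, 147.25, 180, 180, 180, 180].

## Interface

Orientations are given as a 3x3 rotation matrix whose columns are the frame's x, y, z axes.
In Python, from rig import robot, read_camera, camera_model gives the robot as it stands. The module is installed in compiled form; this text tells all that it offers.
- The arm moves only by the tool move_arm, never from a script. Its argument "steps" is a list that holds one entry, the list of rows, each a list of 4 numbers: the shift along the tool's x, y, z in m, then the turn about the tool's z in degrees. In form: [[[dx, dy, dz, roll], ...]]. A call has 1 to 20 rows; each row shifts and turns the commanded pose from where the row before left it, along the tool's axes as they then stand; what a row does not reach is not made up. A row lasts 1/10 s, in which the tool goes at most 50 mm and 8.59 degrees, less where a joint would pass 70% of its speed; a pose out of reach is approached as far as the arm can. A call is refused whole if a number of a shift passes 0.05 or a number of a turn 8.59, either way. A call with a gripper value outside its range is refused whole. "hand" is the finger opening in m, from 0 to 0.0854, set as the call begins (left out, the last holds). The fingers move at their own pace and stop on an object; "grip_force" is the grip in N (left out, the last holds). Time passes only in rows, so rows that do not move let the fingers close. It gives the time, the measured TCP pose, the force and the opening at its end, in the units of the state.
- robot.sense(): the state, without advancing time (a new reading comes with each control period).
- read_camera(name): name is "side" or "top" or "wrist"; returns the picture (480x640x3 uint8, red, green, blue); there is no depth.
- camera_model(name): a dict with "fx", "fy", "cx", "cy" (pixels), "position" and "rotation" of the camera in the world; the wrist camera has in their place "hand_eye" (4x4, takes a point from camera to tool coordinates, whose origin is the TCP and whose axes are the flange's). Camera axes: x right, y down, z forward; pixel columns grow to the right and rows downward; lengths in mm; the calibration is good to about 2 mm. A picture is of the moment at which its call begins: read the wrist's pose just before it. camera_model takes no time and is no camera call.
- robot.sign_off(): hands the job in, once; it reports no verdict.
The state is a dict: "clock": time; "joint_pos": joint angles; "joint_vel": joint speeds; "effort": joint torques, N m; "tcp_pos": TCP position; "tcp_rot": TCP orientation; "contact_force": force on the tool from outside, world axes, zero at the start; "wrist_torque": the same for the moment, N m; "finger_gap": finger opening in mm.
Only numpy, scipy, OpenCV 4.12 (cv2) and the standard library are available. Lean on these libraries where they do the work, as an engineer would, in place of code of your own. Each camera call takes 0.05 s, during which the arm holds its last target. There are 200 camera calls.

## Working session

There is one attempt and no reset: what is moved stays moved. The work goes in short steps, Python scripts to look and compute and a tool call to move; the robot and the scene stay as the last step left them, time stands still between calls to the robot, and variables do not carry over. Pictures are saved under pics/ and viewed, about 8 in all and at most 12, crops included, and the job is handed in when it is done.

Besides the shell and the picture viewer there is one more tool, called after "Request:" as a command line: name --argument value ..., lists and objects as JSON in quotes. move_arm: Moves the arm, as the interface text tells. Its arguments: {"type":"object","properties":{"steps":{"type":"array","items":{"type":"array","items":{"type":"array","items":{"type":"number"}}}},"hand":{"type":"number"},"grip_force":{"type":"number"}},"required":["steps"]}

```bash
mkdir -p pics; python3 - <<'E'
from rig import robot, read_camera, camera_model
import cv2,numpy as np
np.set_printoptions(suppress=True,precision=4)
s=robot.sense(); print(s['clock'],s['tcp_pos'],s['tcp_rot'],s['finger_gap'],s['contact_force'])
for n in ['top','side']:
    cv2.imwrite(f'pics/{n}0.png',read_camera(n)[:,:,::-1]); m=camera_model(n); print(n,m)
print(camera_model('wrist'))
E
```

```text
0.0 [ 245.6362 -519.1784  230.3497] [[ 0.904   0.4276 -0.0007]
 [ 0.4276 -0.904   0.0019]
 [ 0.0002 -0.002  -1.    ]] 85.10609418667146 [ 0.4959 -0.3951  0.9465]
top {'fx': 608.0368312312155, 'fy': 608.0368312312155, 'cx': 317.7196883811017, 'cy': 230.47317205785265, 'position': array([ 279.5316,   -6.4987, 1565.0068]), 'rotation': array([[-0.0113, -0.9824,  0.1867],
       [-0.9998,  0.0139,  0.0128],
       [-0.0152, -0.1865, -0.9823]])}
side {'fx': 433.7738187645556, 'fy': 433.7738187645556, 'cx': 319.5240212414062, 'cy': 239.52872480129818, 'position': array([ 96.2003, 620.8182, 652.3971]), 'rotation': array([[-0.7796, -0.3541,  0.5166],
       [-0.6263,  0.4475, -0.6383],
       [-0.0051, -0.8212, -0.5707]])}
{'fx': 348.9056062929224, 'fy': 348.9056062929224, 'cx': 323.4309486420036, 'cy': 243.63431866812635, 'hand_eye': array([[   0.0003,   -0.9504,   -0.3111,   80.2137],
       [   1.    ,    0.    ,    0.0008,    0.6239],
       [  -0.0008,   -0.3111,    0.9504, -142.3327],
       [   0.    ,    0.    ,    0.    ,    1.    ]])}
```

View pics/top0.png

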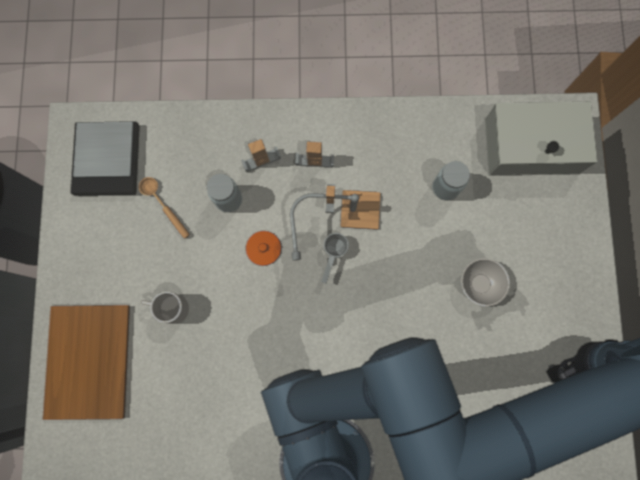

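View pics/side0.png

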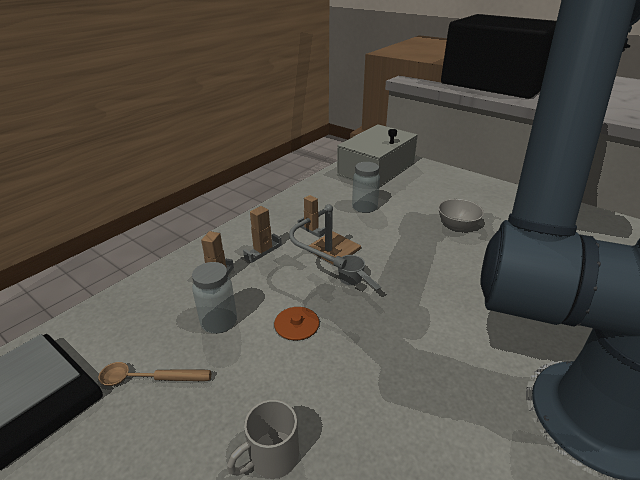

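Candidates that look like the runner, in the top view:
- block at (331,193), threaded on the rod
- block at (258,152), standing behind the rail
- block at (314,153), standing behind the rail

The one on the rod is the smallest, so I choose it. I'll check it with a close crop.

```bash
python3 - <<'E'
import cv2,numpy as np
a=cv2.imread('pics/top0.png')[170:270,270:400]; b=cv2.imread('pics/side0.png')[185:290,280:390]
a=cv2.resize(a,(780,600),interpolation=cv2.INTER_CUBIC)[:, :]; 
b=cv2.resize(b,(629,600),interpolation=cv2.INTER_CUBIC)
a=cv2.resize(a,(430,331));b=cv2.resize(b,(347,331))
a=cv2.imread('pics/top0.png')[175:270,275:395]; b=cv2.imread('pics/side0.png')[190:290,280:380]
a=cv2.resize(a,(480,380),interpolation=cv2.INTER_CUBIC); b=cv2.resize(b,(320,320),interpolation=cv2.INTER_CUBIC)
c=np.zeros((380,800,3),np.uint8); c[:,:480]=a; c[:320,480:]=b
cv2.imwrite('pics/crop1.png',c)
E
```

```text
(no output)
```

View pics/crop1.png

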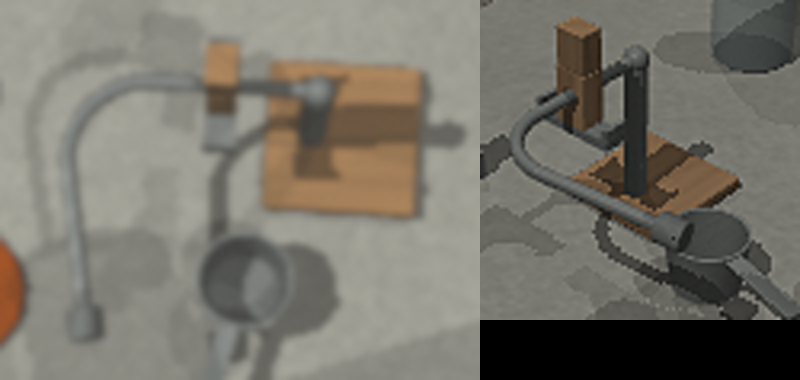

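The crop confirms it: the runner is the block on the rod, at top pixel about (330,192). The post is near (354,197) and the far leg runs down to its knob at about (296,255). The blocks at (258,152) and (314,153) are larger decoys that stand free.

```bash
cat > h.py <<'E'
from rig import robot, read_camera, camera_model
import cv2,numpy as np
np.set_printoptions(suppress=True,precision=3)
def cam(n,s=None):
    m=camera_model(n); K=np.array([[m['fx'],0,m['cx']],[0,m['fy'],m['cy']],[0,0,1]])
    if 'position' in m: return K,np.array(m['rotation']),np.array(m['position'])
    T=np.eye(4);T[:3,:3]=s['tcp_rot'];T[:3,3]=s['tcp_pos'];T=T@m['hand_eye'];return K,T[:3,:3],T[:3,3]
def ray(c,uv,z):
    K,R,p=c; d=R@np.linalg.inv(K)@np.array([*uv,1.]); return p+d*(z-p[2])/d[2]
def proj(c,P):
    K,R,p=c; q=(np.atleast_2d(P)-p)@R@K.T; return q[:,:2]/q[:,2:]
E
python3 - <<'E'
from h import *
c=cam('top')
for n,u,v,z in [('post',316,90,130),('rodrun',222,88,130),('bendtopleft',100,95,130),('bendstart?',140,80,130),('left',72,150,130),('leg',76,220,130),('knobnear',84,302,130),('knobfar',84,338,130),('runnertop',222,60,183),('foot1',270,62,12),('foot2',268,210,12),('foot3',415,215,12),('foot4',422,68,12)]:
    print(n,ray(c,(275+u/4,175+v/4),z))
E
```

```text
post [632.358 -76.666 130.   ]
rodrun [634.463 -19.711 130.   ]
bendtopleft [631.207  54.375 130.   ]
bendstart? [640.21  30.01 130.  ]
left [597.286  71.505 130.   ]
leg [554.181  69.259 130.   ]
knobnear [504.257  64.678 130.   ]
knobfar [482.569  64.778 130.   ]
runnertop [638.219 -19.479 183.   ]
foot1 [680.764 -52.629  12.   ]
foot2 [581.613 -49.457  12.   ]
foot3 [ 576.946 -144.793   12.   ]
foot4 [ 675.184 -152.331   12.   ]
```

Request:
move_arm --steps '[[[0.0415,-0.0242,-0.007,0],[0.0415,-0.0242,-0.007,0],[0.0415,-0.0242,-0.007,0],[0.0415,-0.0242,-0.007,0],[0.0415,-0.0242,-0.007,0],[0.0415,-0.0242,-0.007,0],[0.0415,-0.0242,-0.007,0],[0.0415,-0.0242,-0.007,0],[0.0415,-0.0242,-0.007,0],[0.0415,-0.0242,-0.007,0],[0.0415,-0.0242,-0.007,0],[0.0415,-0.0242,-0.007,0],[0.0415,-0.0242,-0.007,0],[0,0,0,-8.09],[0,0,0,-8.09],[0,0,0,-8.09],[0,0,0,-8.09],[0,0,0,-8.09],[0,0,0,-8.09],[0,0,0,-8.09]]]' --hand 0.06

```text
clock: 2.1
tcp_pos: [598.8, -4.7, 321.7]
tcp_rot: [[0.134, 0.991, -0.001], [0.991, -0.134, 0.0], [-0.0, -0.001, -1.0]]
contact_force: [1.0, 0.1, -0.3]
finger_gap: 60.3
```

Request:
move_arm --steps '[[[0,0,0,-8.09],[0,0,0,0],[0,0,0,0]]]'

```text
clock: 2.4
tcp_pos: [598.9, -4.7, 321.9]
tcp_rot: [[0.002, 1.0, -0.001], [1.0, -0.002, -0.0], [-0.0, -0.001, -1.0]]
contact_force: [-0.2, -0.8, 0.2]
finger_gap: 60.0
```

```bash
python3 - <<'E'
from h import *
s=robot.sense(); im=read_camera('wrist')
import pickle; pickle.dump(s,open('s1.pkl','wb'))
cv2.imwrite('pics/w1.png',im[:,:,::-1]); print(s['clock'],s['tcp_pos'],s['tcp_rot'],s['joint_pos'],s['contact_force'],s['finger_gap'])
E
```

```text
2.4 [598.878  -4.744 321.919] [[ 0.002  1.    -0.001]
 [ 1.    -0.002 -0.   ]
 [-0.    -0.001 -1.   ]] [-6.518 24.969 23.024 88.099 -0.006 83.618] [-0.207 -0.793  0.162] 59.966356636870245
```

View pics/w1.png

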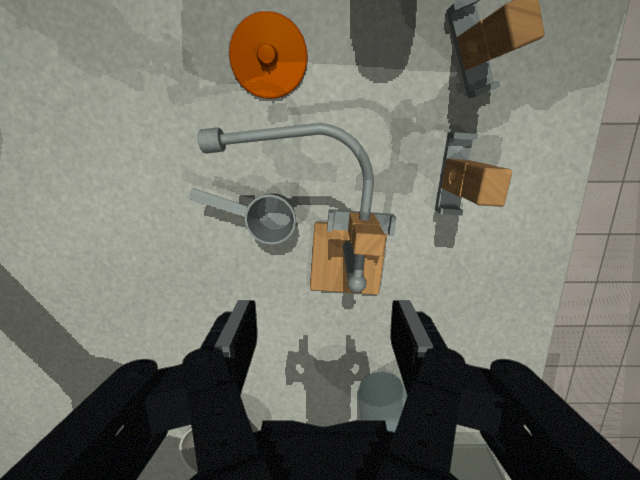

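The wrist view shows the following:
- ball on top of the post at (357,284)
- runner on the rod at (368,232)
- bend from about (367,180) to (325,129)
- far leg from there to the knob, near face about (224,138)

I'll fit a rail model, with pose and kinks as unknowns, to all three views.

```bash
cat > fit.py <<'E'
from h import *
import pickle
from scipy.optimize import least_squares
s1=pickle.load(open('s1.pkl','rb'))
C={'w':cam('wrist',s1),'t':cam('top'),'s':cam('side')}
def rail(p,n=40):  # p: X,Y,yaw,a(side),b(up)
    X,Y,w,a,b=p[:5]
    t=np.linspace(0,np.pi/2,n)
    l=np.linspace(0,92,n)[:,None]; d=np.array([-np.cos(b)*np.cos(a),-np.cos(b)*np.sin(a),np.sin(b)])
    P=np.vstack([np.c_[0*t,np.linspace(0,100,n),0*t],np.c_[-50+50*np.cos(t),100+50*np.sin(t),0*t],np.array([-50,150,0])+l*d])
    P[:,2]+=130
    c,s=np.cos(w),np.sin(w)
    return P@np.array([[c,-s,0],[s,c,0],[0,0,1]]).T+[X,Y,0]
obs={'w':[(368,195),(365,165),(350,142),(325,129),(300,131),(260,135),(235,137.3)],
 't':[(275+u/4,175+v/4) for u,v in [(270,88),(180,83),(140,82),(100,95),(72,150),(73,190),(76,220),(81,280)]],
 's':[(280+(u-480)/3.2,190+v/3.2) for u,v in [(545,108),(515,135),(535,167),(560,183),(600,203),(630,217)]]}
end={'w':[(357,284),(224,138)],'t':[(275+316/4,175+90/4),(275+85/4,175+304/4)],'s':[(328.75,207.2),(335,261.5)]}
def res(p):
    P=rail(p,60); r=[]
    for k in C:
        o=np.zeros(3) if k=='w' else p[5:8] if k=='t' else p[8:11]
        q=proj(C[k],P+o); wt={'w':1,'t':2,'s':1.}[k]
        for u in obs[k]:
            d=q-u; i=np.argmin((d**2).sum(1)); t=q[min(i+1,len(q)-1)]-q[max(i-1,0)]; t/=np.linalg.norm(t)
            r.append(wt*(d[i,0]*t[1]-d[i,1]*t[0]))
        r+=list(.7*wt*(q[-1]-end[k][1])); 
        r+=list(.7*wt*(q[0]-end[k][0]))
    return np.r_[r,np.array(p[5:])/3]
if __name__=='__main__':
    f=least_squares(res,[633,-77,0,0,0]+[0]*6,loss='soft_l1',x_scale=[1,1,.01,.01,.01]+[1]*6,diff_step=1e-4)
    print(f.x,f.cost); print(f.fun)
    pickle.dump(f.x,open('fit.pkl','wb'))
    J=f.jac; print(np.sqrt(np.diag(np.linalg.inv(J.T@J)))[:5])
    out=[]
    for k,fn,(x,y,w,h,sc) in [('w','w1',(190,110,200,190,3)),('s','side0',(280,190,100,100,2))]:
        a=cv2.imread(f'pics/{fn}.png')[y:y+h,x:x+w]; a=cv2.resize(a,None,fx=sc,fy=sc,interpolation=cv2.INTER_CUBIC)
        o=f.x[8:11] if k=='s' else 0
        for q in proj(C[k],rail(f.x,20)+o): cv2.circle(a,tuple(int(v) for v in ((q-[x,y]+.5)*sc)),1,(0,0,255),-1)
        out.append(a)
    c=np.zeros((570,800,3),np.uint8); c[:,:600]=out[0]; c[:200,600:]=out[1]
    cv2.imwrite('pics/ov1.png',c)
E
python3 fit.py
```

```text
[634.188 -78.777  -0.081   0.171  -0.118  -1.944  -1.359  -1.497   0.181
   0.163   0.206] 4.894215403577606
[ 0.76  -0.612 -0.218  0.728  0.016 -0.099  0.029  0.044  0.274 -0.188
 -0.47  -0.308 -0.691 -0.583  1.11  -1.212 -0.252 -0.252  0.245 -0.306
  0.819  1.966  0.242 -0.282  0.37  -0.469  0.402  0.319 -0.021 -0.165
  0.238 -0.164  0.422 -0.648 -0.453 -0.499  0.06   0.054  0.069]
[1.096 0.715 0.01  0.013 0.029]
```

View pics/ov1.png

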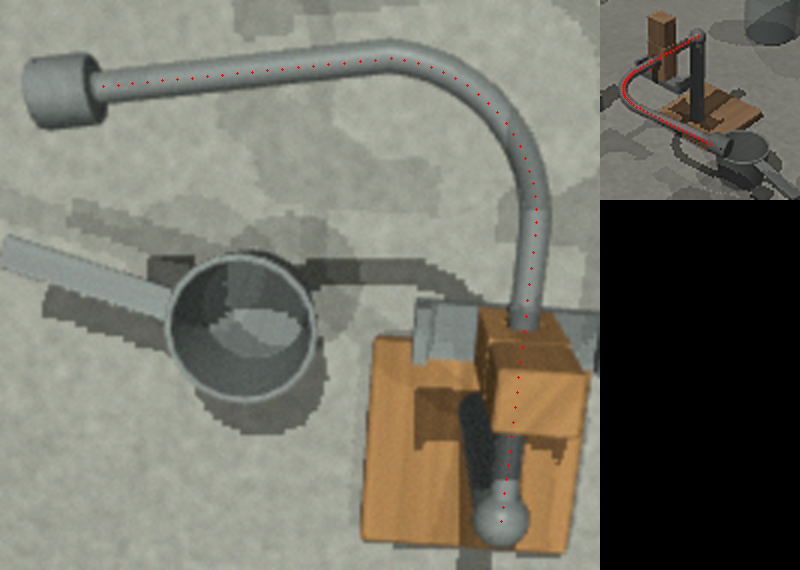

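The overlay lies on the rod in both views. I'll refine the picked points, bound the tilt, and get the runner's position from its top face, centred at pixel (369,244.5).

```bash
python3 - <<'E'
import fit
from fit import *
z=lambda L:[(190+u/3-.2,110+v/3-.2) for u,v in L]
fit.obs['w']=z([(112,87),(170,81),(250,72.5),(350,61),(440,61),(495,100),(528,150),(537,205),(531,270),(524,315),(509,455)])
fit.end['w']=z([(503,520),(98,89)])
lb=np.full(11,-np.inf);ub=-lb; lb[4],ub[4]=-.1,.1
for wb in [0,1]:
    f=least_squares(res,[633,-77,0,0,0]+[0]*6,loss='soft_l1',x_scale=[1,1,.01,.01,.01]+[1]*6,diff_step=1e-4,bounds=(lb,ub)) if wb else least_squares(res,[633,-77,0,0,0]+[0]*6,loss='soft_l1',x_scale=[1,1,.01,.01,.01]+[1]*6,diff_step=1e-4)
    print(f.x,f.cost)
print(f.fun)
pickle.dump(f.x,open('fit.pkl','wb'))
P=rail(f.x,2); print(P)
c=fit.C['w']
for uv in z([(490,375),(588,372),(575,436),(497,432),(538,404)]): print(ray(c,uv,183))
E
```

```text
[634.499 -77.704  -0.083   0.193  -0.101  -2.436  -1.56   -1.472  -0.388
   0.143  -0.167] 7.777499092681587
[634.499 -77.708  -0.083   0.193  -0.1    -2.438  -1.562  -1.471  -0.395
   0.171  -0.192] 7.778257691530049
[ 0.086 -0.213 -0.551 -0.684  1.426  0.955  1.012 -0.114 -0.246 -0.761
 -0.12   1.267 -0.168 -0.287 -0.518 -0.152 -0.609 -0.673  0.664 -1.974
 -0.666 -0.372  0.711  0.181  0.619  1.469  0.348 -0.089  0.172 -0.996
  0.129  0.45   0.408 -0.009 -0.219 -0.299  0.677 -0.813 -0.521 -0.49
 -0.132  0.057 -0.064]
[[634.499 -77.708 130.   ]
 [642.75   21.951 130.   ]
 [642.75   21.951 130.   ]
 [597.047  75.906 130.   ]
 [597.047  75.906 130.   ]
 [506.059  65.866 120.815]]
[624.48   -9.808 183.   ]
[651.912  -8.982 183.   ]
[649.22  -28.053 183.   ]
[626.894 -26.797 183.   ]
[638.272 -18.399 183.   ]
```

Request:
move_arm --steps '[[[-0.0137,0.0397,0,0],[0,0,0.03,4.6],[0,0,0.04,0],[0,0,0.04,0],[0,0,0.03,0],[0,0,0.02,0],[0,0,0.013,0],[0,0,0,0],[0,0,0,0]]]'

```text
clock: 3.35
tcp_pos: [638.7, -18.5, 149.5]
tcp_rot: [[0.081, 0.997, -0.0], [0.997, -0.081, -0.0], [-0.0, -0.0, -1.0]]
contact_force: [-0.5, -0.7, 0.1]
finger_gap: 59.9
```

```bash
python3 - <<'E'
from h import *
s=robot.sense(); im=read_camera('wrist')
print(s['tcp_pos'],s['contact_force'],s['wrist_torque'],s['joint_pos'])
cv2.imwrite('pics/w2.png',im[:,:,::-1])
E
```

```text
[638.712 -18.455 149.491] [-0.49  -0.747  0.141] [-0.009 -0.029 -0.034] [-7.337 30.906  7.052 66.16  -0.006 87.284]
```

View pics/w2.png

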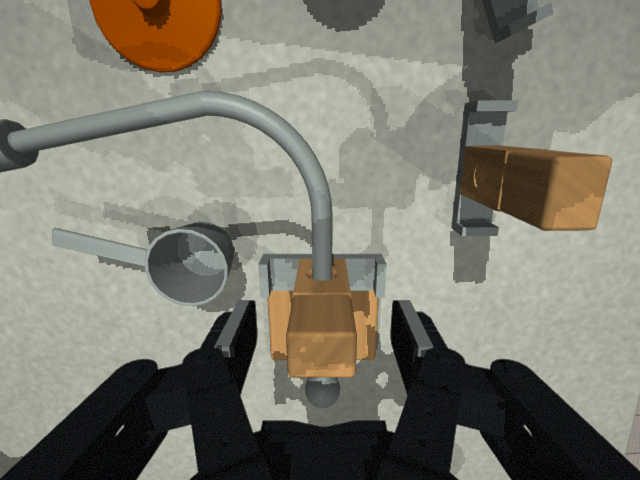

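The runner is centred between the pads, at column 321 against a pad midpoint of 323, and aligned with the rod. I'll close gently, and refit the rail using this closer view.

Request:
move_arm --steps '[[[0,0,0,0],[0,0,0,0],[0,0,0,0],[0,0,0,0],[0,0,0,0],[0,0,0,0],[0,0,0,0],[0,0,0,0]]]' --hand 0.018 --grip_force 20

```text
clock: 4.2
tcp_pos: [638.8, -18.5, 150.3]
tcp_rot: [[0.08, 0.997, 0.001], [0.997, -0.08, -0.0], [-0.0, 0.001, -1.0]]
contact_force: [-2.3, 0.1, 5.4]
finger_gap: 25.7
```

```bash
python3 - <<'E'
from h import *
s=robot.sense(); print(s['contact_force'],s['wrist_torque'],s['finger_gap'])
a=cv2.imread('pics/w2.png')[85:285,0:350]
cv2.imwrite('pics/w2c.png',cv2.resize(a,None,fx=2.28,fy=2.28,interpolation=cv2.INTER_CUBIC))
E
```

```text
[-2.331  0.086  5.433] [0.001 0.56  0.036] 25.687103704490898
```

View pics/w2c.png

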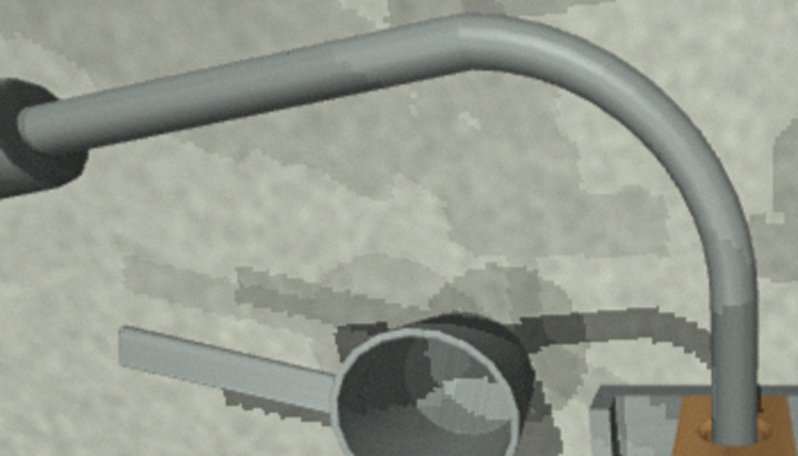

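```bash
cat > fit2.py <<'E'
import fit
from fit import *
def go(extra={}):
    z=lambda L:[(190+u/3-.2,110+v/3-.2) for u,v in L]
    fit.obs['w']=z([(112,87),(170,81),(250,72.5),(350,61),(440,61),(495,100),(528,150),(537,205),(531,270),(524,315),(509,455)])
    fit.end['w']=z([(503,520),(98,89)])
    s2=dict(tcp_pos=np.array([638.712,-18.455,149.491]),tcp_rot=np.array([[.081,.997,0],[.997,-.081,0],[0,0,-1.]]))
    c2=cam('wrist',s2); y=lambda L:[(u/2.28-.3,85+v/2.28-.3) for u,v in L]
    o2=y([(100,118),(200,97),(300,76),(400,55),(731,240),(735,340),(735,420)]); e2=y([(32,130)])[0]
    im=cv2.imread('pics/w2.png')
    def r2(p):
        P=rail(p,60); q=proj(c2,P); r=[]
        for u in o2:
            d=q-u;i=np.argmin((d**2).sum(1)); t=q[min(i+1,len(q)-1)]-q[max(i-1,0)]; t/=np.linalg.norm(t)
            r.append(d[i,0]*t[1]-d[i,1]*t[0])
        return np.r_[res(p),r,.7*(q[-1]-e2)]
    lb=np.full(11,-np.inf);ub=-lb; lb[4],ub[4]=-.1,.1
    f=least_squares(r2,[633,-77,0,0,0]+[0]*6,loss='soft_l1',x_scale=[1,1,.01,.01,.01]+[1]*6,diff_step=1e-4,bounds=(lb,ub))
    print(f.x,f.cost);print(f.fun[-9:])
    q=proj(c2,rail(f.x,30)); a=cv2.resize(im[85:285,:350],None,fx=2.28,fy=2.28)
    for u in q: cv2.circle(a,tuple(int(v) for v in (u-[0,85]+.5)*2.28),1,(0,0,255),-1)
    cv2.imwrite('pics/ov2.png',a); pickle.dump(f.x,open('fit.pkl','wb')); return f.x
if __name__=='__main__':
    p=go(); print(rail(p,2))
E
python3 fit2.py
```

```text
[634.159 -77.799  -0.084   0.188  -0.036  -2.244  -1.881  -1.341  -0.51
   1.278  -1.06 ] 11.293590609846522
[ 0.005 -0.033 -0.071 -0.108  0.462 -0.891 -0.797  0.608  0.594]
[[634.159 -77.799 130.   ]
 [642.525  21.851 130.   ]
 [642.525  21.851 130.   ]
 [596.883  75.858 130.   ]
 [596.883  75.858 130.   ]
 [505.443  66.281 126.68 ]]
```

Request:
move_arm --steps '[[[0,0,-0.0014,0],[0,0,-0.0014,0],[0,0,0,0],[0,0,0,0],[0,0,0,0]]]'

```text
clock: 4.7
tcp_pos: [638.6, -18.4, 151.7]
tcp_rot: [[0.08, 0.997, -0.001], [0.997, -0.08, -0.0], [-0.0, -0.001, -1.0]]
contact_force: [0.2, -0.2, -1.9]
finger_gap: 25.8
```

View pics/ov2.png

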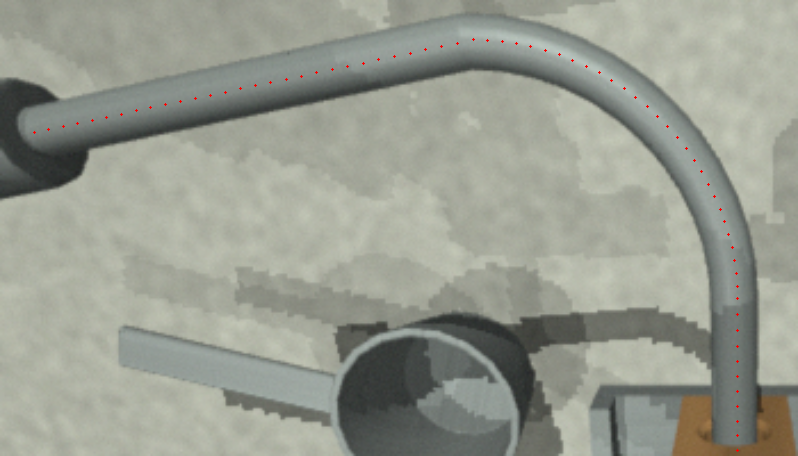

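```bash
cat > plan.py <<'E'
from h import *
import pickle,sys
# usage: plan.py s_now ds n  -> rows along rail from arc s_now (runner hole), in tool axes m / deg
p=pickle.load(open('fit.pkl','rb')); X,Y,w,a,b=p[:5]
if len(sys.argv)>4: b=float(sys.argv[4])
AB=50*np.pi/2
def pose(s):  # smoothed pose of runner hole: average of rod over +-9 mm
    def c(s):
        if s<100: q=[0,s,0]
        elif s<100+AB: t=(s-100)/50; q=[-50+50*np.cos(t),100+50*np.sin(t),0]
        else: l=s-100-AB; q=[-50-l*np.cos(b)*np.cos(a),150-l*np.cos(b)*np.sin(a),l*np.sin(b)]
        return np.array(q)
    L=np.array([c(s+d) for d in np.linspace(-10,10,21)]); m=L.mean(0)
    t=np.linalg.lstsq(np.c_[np.ones(21),np.linspace(-1,1,21)],L,rcond=None)[0][1]
    R=np.array([[np.cos(w),-np.sin(w),0],[np.sin(w),np.cos(w),0],[0,0,1]])
    t=R@t; return R@m+[X,Y,130],np.arctan2(t[1],t[0])
if __name__=='__main__':
    s0,ds,n=float(sys.argv[1]),float(sys.argv[2]),int(sys.argv[3]); rows=[]
    for i in range(n):
        P,y=pose(s0+i*ds); Q,y2=pose(s0+(i+1)*ds); d=Q-P
        rows.append([round((d[0]*np.cos(y)+d[1]*np.sin(y))/1e3,5),round((d[0]*np.sin(y)-d[1]*np.cos(y))/1e3,5),round(-d[2]/1e3,5),round(-np.degrees((y2-y+np.pi)%(2*np.pi)-np.pi),2)])
    print(rows); print('target hole',Q,np.degrees(y2),'s',s0+n*ds)
E
python3 plan.py 92.4 3 10;python3 plan.py 122.4 3 10;python3 plan.py 152.4 3 10
```

```text
[[np.float64(0.003), np.float64(-3e-05), np.float64(-0.0), np.float64(-0.4)], [np.float64(0.003), np.float64(-6e-05), np.float64(-0.0), np.float64(-0.98)], [np.float64(0.00299), np.float64(-8e-05), np.float64(-0.0), np.float64(-1.69)], [np.float64(0.00299), np.float64(-9e-05), np.float64(-0.0), np.float64(-2.41)], [np.float64(0.00298), np.float64(-9e-05), np.float64(-0.0), np.float64(-3.01)], [np.float64(0.00298), np.float64(-9e-05), np.float64(-0.0), np.float64(-3.37)], [np.float64(0.00298), np.float64(-9e-05), np.float64(-0.0), np.float64(-3.44)], [np.float64(0.00298), np.float64(-9e-05), np.float64(-0.0), np.float64(-3.44)], [np.float64(0.00298), np.float64(-9e-05), np.float64(-0.0), np.float64(-3.44)], [np.float64(0.00298), np.float64(-9e-05), np.float64(-0.0), np.float64(-3.44)]]
target hole [639.078  43.715 130.   ] 110.86959981445837 s 122.4
[[np.float64(0.00298), np.float64(-9e-05), np.float64(-0.0), np.float64(-3.44)], [np.float64(0.00298), np.float64(-9e-05), np.float64(-0.0), np.float64(-3.44)], [np.float64(0.00298), np.float64(-9e-05), np.float64(-0.0), np.float64(-3.44)]
[... 801 characters left out ...]
.00298), np.float64(-9e-05), np.float64(-0.0), np.float64(-3.44)], [np.float64(0.00298), np.float64(-9e-05), np.float64(-0.0), np.float64(-3.44)], [np.float64(0.00298), np.float64(-9e-05), np.float64(-0.0), np.float64(-3.44)], [np.float64(0.00297), np.float64(-0.00011), np.float64(0.0), np.float64(-3.77)], [np.float64(0.00295), np.float64(-0.00015), np.float64(2e-05), np.float64(-4.48)], [np.float64(0.00295), np.float64(-0.00013), np.float64(4e-05), np.float64(-4.6)], [np.float64(0.00296), np.float64(-8e-05), np.float64(5e-05), np.float64(-4.18)], [np.float64(0.00297), np.float64(-3e-05), np.float64(7e-05), np.float64(-3.34)]]
target hole [593.044  75.214 129.823] -177.19100425861052 s 182.4
```

Request:
move_arm --steps '[[[0.0055,0,0,0],[0.0055,0,0,0],[0.0055,0,0,0],[0.0055,0,0,0],[0.0055,0,0,0],[0.0055,0,0,0]]]'

```text
clock: 5.3
tcp_pos: [641.4, 15.1, 152.1]
tcp_rot: [[0.079, 0.997, 0.0], [0.997, -0.079, -0.0], [-0.0, 0.0, -1.0]]
contact_force: [-0.1, -0.4, -2.1]
finger_gap: 25.7
```

Request:
move_arm --steps '[[[0.003,5e-05,0,-0.4],[0.003,5e-05,0,-1.0],[0.003,0,0,-1.7],[0.003,0,0,-2.4],[0,0,0,0]]]'

```text
clock: 5.8
tcp_pos: [642.2, 26.7, 152.1]
tcp_rot: [[-0.017, 1.0, -0.0], [1.0, 0.017, -0.0], [-0.0, -0.0, -1.0]]
contact_force: [0.0, -0.9, -1.9]
finger_gap: 25.5
```

Request:
move_arm --steps '[[[0.003,-0.0001,0,-3.0],[0.003,-0.0001,0,-3.4],[0,0,0,0]]]'

```text
clock: 6.1
tcp_pos: [641.7, 32.5, 152.1]
tcp_rot: [[-0.128, 0.992, -0.0], [0.992, 0.128, -0.0], [-0.0, -0.0, -1.0]]
contact_force: [0.4, -0.2, -2.1]
finger_gap: 25.6
```

Forces are near zero, so I'll continue round the bend.

Request:
move_arm --steps '[[[0.003,-0.0001,0,-3.44],[0.003,-0.0001,0,-3.44],[0.003,-0.0001,0,-3.44],[0,0,0,0]]]'

```text
clock: 6.5
tcp_pos: [639.7, 41.2, 152.1]
tcp_rot: [[-0.302, 0.953, -0.0], [0.953, 0.302, -0.0], [-0.0, -0.0, -1.0]]
contact_force: [-0.2, 0.5, -1.3]
finger_gap: 25.9
```

```bash
python3 - <<'E'
from plan import *
from scipy.optimize import minimize_scalar
s=robot.sense(); T=s['tcp_pos'][:2]
r=minimize_scalar(lambda q:np.hypot(*(pose(q)[0][:2]-T)),bounds=(60,260),method='bounded')
P,y=pose(r.x); print(r.x,T-P[:2],np.degrees(y),np.degrees(np.arctan2(s['tcp_rot'][1][0],s['tcp_rot'][0][0])),np.array(s['tcp_rot']).T@s['contact_force'],s['wrist_torque'])
E
```

```text
119.82355959088694 [-0.253 -0.082] 107.91721658227556 107.58660762928929 [ 0.588 -0.074  1.254] [-0.002 -0.004 -0.016]
```

Request:
move_arm --steps '[[[0.003,-0.0001,0,-3.44],[0.003,-0.0001,0,-3.44],[0.003,-0.0001,0,-3.44],[0,0,0,0]]]'

```text
clock: 6.9
tcp_pos: [636.2, 49.4, 152.1]
tcp_rot: [[-0.467, 0.884, -0.0], [0.884, 0.467, -0.0], [-0.0, -0.0, -1.0]]
contact_force: [-0.5, -0.3, -1.3]
finger_gap: 25.5
```

Request:
move_arm --steps '[[[0.003,-0.0001,0,-3.44],[0.003,-0.0001,0,-3.44],[0.003,-0.0001,0,-3.44],[0,0,0,0]]]'

```text
clock: 7.3
tcp_pos: [631.2, 56.9, 152.1]
tcp_rot: [[-0.618, 0.786, -0.0], [0.786, 0.618, -0.0], [-0.0, -0.0, -1.0]]
contact_force: [0.5, 0.5, -1.8]
finger_gap: 25.7
```

Request:
move_arm --steps '[[[0.003,-0.0001,0,-3.44],[0.003,-0.0001,0,-3.44],[0,0,0,0]]]'

```text
clock: 7.6
tcp_pos: [627.2, 61.3, 152.1]
tcp_rot: [[-0.707, 0.707, -0.0], [0.707, 0.707, -0.0], [-0.0, -0.0, -1.0]]
contact_force: [0.3, 0.2, -1.6]
finger_gap: 25.4
```

```bash
cat > chk.py <<'E'
from plan import *
from scipy.optimize import minimize_scalar
s=robot.sense(); T=s['tcp_pos'][:2]
r=minimize_scalar(lambda q:np.hypot(*(pose(q)[0][:2]-T)),bounds=(60,260),method='bounded')
P,y=pose(r.x); print(s['clock'],r.x,'d',T-P[:2],'dz',s['tcp_pos'][2]-P[2],np.degrees(y),np.degrees(np.arctan2(s['tcp_rot'][1][0],s['tcp_rot'][0][0])),'F tool',np.array(s['tcp_rot']).T@s['contact_force'],s['wrist_torque'],s['joint_pos'])
E
python3 chk.py
```

```text
7.6 143.991381538489 d [-0.2   -0.204] dz 22.115315780710432 135.61150053470038 135.01811422905746 F tool [-0.07   0.287  1.614] [-0.054 -0.005  0.024] [-0.177 29.791  5.595 65.807 -0.013 44.805]
```

```bash
python3 plan.py 144 3 16 | sed 's/np.float64//g'
```

```text
[[(0.00298), (-9e-05), (-0.0), (-3.44)], [(0.00298), (-9e-05), (-0.0), (-3.44)], [(0.00298), (-9e-05), (-0.0), (-3.44)], [(0.00298), (-9e-05), (-0.0), (-3.44)], [(0.00298), (-9e-05), (-0.0), (-3.44)], [(0.00298), (-9e-05), (-0.0), (-3.44)], [(0.00298), (-9e-05), (-0.0), (-3.44)], [(0.00298), (-9e-05), (-0.0), (-3.44)], [(0.00297), (-0.00012), (1e-05), (-3.94)], [(0.00295), (-0.00015), (2e-05), (-4.55)], [(0.00295), (-0.00012), (4e-05), (-4.56)], [(0.00296), (-7e-05), (5e-05), (-4.04)], [(0.00297), (-2e-05), (7e-05), (-3.13)], [(0.00298), (1e-05), (8e-05), (-1.96)], [(0.00299), (1e-05), (0.0001), (-0.67)], [(0.003), (-0.0), (0.00011), (-0.0)]]
target hole [583.505  74.457 129.514] -174.02097470814476 s 192.0
```

Request:
move_arm --steps '[[[0.003,-0.0001,0,-3.5],[0.003,-0.0001,0,-3.5],[0.003,-0.0001,0,-3.5],[0,0,0,0]]]'

```text
clock: 8.0
tcp_pos: [620.3, 67.0, 152.1]
tcp_rot: [[-0.824, 0.566, -0.0], [0.566, 0.824, -0.0], [-0.0, -0.0, -1.0]]
contact_force: [0.8, 0.1, -3.3]
finger_gap: 25.9
```

Request:
move_arm --steps '[[[0.003,-0.0001,0,-3.5],[0.003,-0.0001,0,-3.5],[0.003,-0.0001,0,-3.5],[0,0,0,0]]]'

```text
clock: 8.4
tcp_pos: [612.4, 71.4, 152.1]
tcp_rot: [[-0.914, 0.407, -0.0], [0.407, 0.914, -0.0], [-0.0, -0.0, -1.0]]
contact_force: [-0.5, -0.5, -2.0]
finger_gap: 25.8
```

```bash
python3 chk.py
```

```text
8.4 162.18068494117193 d [-0.08  -0.184] dz 22.126953044685024 156.45490687983403 155.99519158535819 F tool [ 0.223 -0.649  2.019] [ 0.009  0.022 -0.02 ] [ 0.758 28.204  2.999 64.796 -0.01  24.763]
```

Still free (lateral force under 1 N). Next I enter the kink.

Request:
move_arm --steps '[[[0.003,-0.0001,0,-3.5],[0.003,-0.0001,0,-3.7],[0,0,0,0]]]'

```text
clock: 8.7
tcp_pos: [606.9, 73.4, 152.1]
tcp_rot: [[-0.957, 0.289, 0.0], [0.289, 0.957, -0.0], [-0.0, -0.0, -1.0]]
contact_force: [0.7, 0.6, -2.1]
finger_gap: 25.9
```

Request:
move_arm --steps '[[[0.003,-0.0001,0,-4.2],[0.003,-0.00015,0,-4.5],[0,0,0,0]]]'

```text
clock: 9.0
tcp_pos: [601.0, 74.7, 152.1]
tcp_rot: [[-0.99, 0.141, 0.0], [0.141, 0.99, -0.0], [-0.0, -0.0, -1.0]]
contact_force: [-0.1, -0.3, -2.0]
finger_gap: 25.9
```

Request:
move_arm --steps '[[[0.003,-0.0001,0,-4.5],[0.003,-0.0001,0.0001,-3.8],[0,0,0,0]]]'

```text
clock: 9.3
tcp_pos: [595.0, 75.1, 152.0]
tcp_rot: [[-1.0, -0.003, 0.0], [-0.003, 1.0, -0.0], [-0.0, -0.0, -1.0]]
contact_force: [0.1, -0.5, -1.6]
finger_gap: 25.7
```

```bash
python3 chk.py
```

```text
9.3 180.40109543310902 d [-0.002 -0.134] dz 22.14110500285358 -179.30464620126918 -179.8367705405672 F tool [-0.131 -0.475  1.604] [ 0.002 -0.024 -0.041] [ 1.14  26.281 -0.105 63.614 -0.011  0.977]
```

Request:
move_arm --steps '[[[0.003,0,0.0001,-3.1],[0.003,0,0.0001,-2.1],[0.003,0,0.0001,-0.8],[0,0,0,0]]]'

```text
clock: 9.7
tcp_pos: [585.9, 74.6, 151.7]
tcp_rot: [[-0.994, -0.108, -0.0], [-0.108, 0.994, -0.0], [0.0, -0.0, -1.0]]
contact_force: [-1.4, 0.7, -0.9]
finger_gap: 25.9
```

Request:
move_arm --steps '[[[0.003,0,0.00012,0],[0.003,0,0.00012,0],[0.003,0,0.00012,0],[0,0,0,0]]]'

```text
clock: 10.1
tcp_pos: [576.5, 73.7, 151.3]
tcp_rot: [[-0.994, -0.111, -0.0], [-0.111, 0.994, -0.0], [0.0, -0.0, -1.0]]
contact_force: [0.0, 0.7, -2.1]
finger_gap: 25.9
```

```bash
python3 chk.py; python3 - <<'E'
from h import *
cv2.imwrite('pics/side2.png',cv2.resize(read_camera('side')[170:300,270:420,::-1],None,fx=4,fy=4,interpolation=cv2.INTER_CUBIC))
E
```

```text
10.1 199.03583639652518 d [ 0.002 -0.017] dz 22.038287427304965 -174.02097470814473 -173.65250007065183 F tool [-0.114  0.646  2.058] [-0.023  0.013 -0.067] [ 1.035 24.24  -3.411 62.375 -0.004 -5.312]
```

View pics/side2.png

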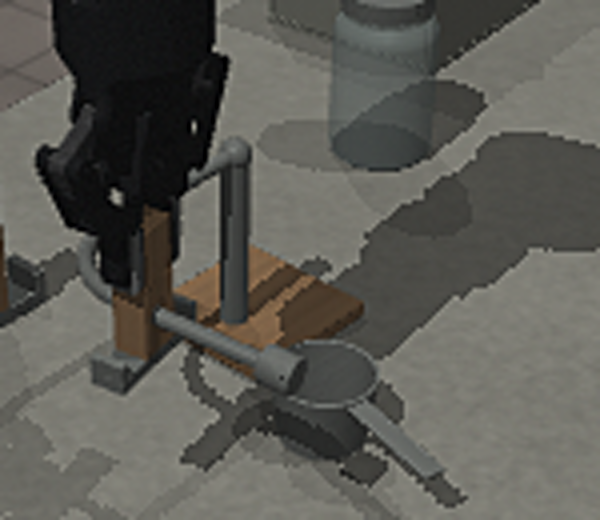

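The runner is upright on the far leg and the knob is ahead of it, with no notable contact. I'll continue in short checked steps.

Request:
move_arm --steps '[[[0.003,0,0.00012,0],[0.003,0,0.00012,0],[0.003,0,0.00012,0],[0,0,0,0]]]'

```text
clock: 10.55
tcp_pos: [567.6, 72.7, 150.9]
tcp_rot: [[-0.994, -0.111, -0.0], [-0.111, 0.994, -0.0], [0.0, -0.0, -1.0]]
contact_force: [0.1, 0.4, -1.4]
finger_gap: 25.6
```

Request:
move_arm --steps '[[[0.003,0,0.00012,0],[0.003,0,0.00012,0],[0.003,0,0.00012,0],[0,0,0,0]]]'

```text
clock: 10.95
tcp_pos: [558.6, 71.7, 150.6]
tcp_rot: [[-0.994, -0.111, -0.0], [-0.111, 0.994, -0.0], [0.0, -0.0, -1.0]]
contact_force: [-0.4, 0.1, -1.8]
finger_gap: 26.0
```

Request:
move_arm --steps '[[[0.003,0,0.00012,0],[0.003,0,0.00012,0],[0,0,0,0]]]'

```text
clock: 11.25
tcp_pos: [552.7, 71.0, 150.3]
tcp_rot: [[-0.994, -0.111, -0.0], [-0.111, 0.994, -0.0], [0.0, -0.0, -1.0]]
contact_force: [-0.4, 1.1, -1.6]
finger_gap: 25.7
```

Request:
move_arm --steps '[[[0.003,0,0.00012,0],[0.003,0,0.00012,0],[0,0,0,0]]]'

```text
clock: 11.55
tcp_pos: [546.7, 70.4, 150.0]
tcp_rot: [[-0.994, -0.111, -0.001], [-0.111, 0.994, -0.0], [0.001, 0.0, -1.0]]
contact_force: [-0.0, -0.8, -1.1]
finger_gap: 25.6
```

```bash
python3 chk.py
```

```text
11.55 229.05724197045149 d [ 0.022 -0.208] dz 21.87215784621074 -174.02097470814462 -173.6290181297068 F tool [ 0.119 -0.79   1.149] [-0.01   0.003  0.006] [ 0.744 20.967 -8.561 60.501 -0.002 -5.627]
```

Request:
move_arm --steps '[[[0.003,0,0.00012,0],[0.003,0,0.00012,0],[0,0,0,0]]]'

```text
clock: 11.85
tcp_pos: [540.7, 69.7, 149.8]
tcp_rot: [[-0.994, -0.111, -0.001], [-0.111, 0.994, -0.0], [0.001, 0.0, -1.0]]
contact_force: [-0.4, 0.7, -2.2]
finger_gap: 25.6
```

Request:
move_arm --steps '[[[0.003,0,0.00012,0],[0.003,0,0.00012,0],[0,0,0,0]]]'

```text
clock: 12.15
tcp_pos: [534.6, 69.1, 149.5]
tcp_rot: [[-0.994, -0.111, -0.001], [-0.111, 0.994, 0.0], [0.001, 0.0, -1.0]]
contact_force: [-0.8, 0.4, -2.8]
finger_gap: 25.9
```

Request:
move_arm --steps '[[[0.003,0,0.00012,0],[0.003,0,0.00012,0],[0,0,0,0]]]'

```text
clock: 12.45
tcp_pos: [528.7, 68.4, 149.3]
tcp_rot: [[-0.994, -0.111, -0.001], [-0.111, 0.994, 0.0], [0.001, 0.0, -1.0]]
contact_force: [-0.3, 1.1, -2.1]
finger_gap: 26.0
```

Request:
move_arm --steps '[[[0.0025,0,0.0001,0],[0.0025,0,0.0001,0],[0,0,0,0]]]'

```text
clock: 12.75
tcp_pos: [523.9, 67.9, 149.1]
tcp_rot: [[-0.994, -0.111, -0.001], [-0.111, 0.994, 0.0], [0.001, 0.0, -1.0]]
contact_force: [0.2, 1.1, -2.4]
finger_gap: 26.0
```

```bash
python3 chk.py
```

```text
12.75 252.01822549162625 d [ 0.033 -0.317] dz 21.767023792788308 -174.02097470814473 -173.62616031662427 F tool [-0.363  1.115  2.421] [ 0.238  0.022 -0.01 ] [  0.5    18.496 -12.305  59.231   0.003  -5.873]
```

Request:
move_arm --steps '[[[0.001,0.0002,0,0],[0.001,0.0002,0,0],[0.001,0.0002,0,0],[0,0,0,0]]]'

```text
clock: 13.15
tcp_pos: [521.3, 68.1, 149.2]
tcp_rot: [[-0.994, -0.111, -0.0], [-0.111, 0.994, -0.0], [0.0, -0.0, -1.0]]
contact_force: [1.1, 1.2, -3.3]
finger_gap: 25.5
```

Request:
move_arm --steps '[[[0.001,0,0,0],[0.001,0,0,0],[0,0,0,0]]]'

```text
clock: 13.45
tcp_pos: [519.2, 67.9, 149.1]
tcp_rot: [[-0.994, -0.111, -0.0], [-0.111, 0.994, -0.0], [0.0, -0.0, -1.0]]
contact_force: [-0.2, 0.3, -4.4]
finger_gap: 25.5
```

Request:
move_arm --steps '[[[0.0007,0,0,0],[0,0,0,0]]]'

```text
clock: 13.65
tcp_pos: [518.6, 67.8, 149.2]
tcp_rot: [[-0.994, -0.111, -0.0], [-0.111, 0.994, -0.0], [0.0, -0.0, -1.0]]
contact_force: [0.8, 0.3, -2.6]
finger_gap: 25.7
```

```bash
python3 chk.py
```

```text
13.65 257.30137088026675 d [-0.015  0.144] dz 21.996417591234135 -174.02097470814468 -173.62801229692064 F tool [-0.812  0.189  2.593] [ 0.176 -0.305 -0.027] [  0.5    17.898 -13.151  58.956  -0.005  -5.872]
```

The downward pull has grown slightly, so the hole's lower edge is just touching the rod. The leg slopes down a little more than I had fitted, so I'll lower slightly and creep on.

Request:
move_arm --steps '[[[0.0003,0,0.0005,0],[0.0004,0,0.0005,0],[0,0,0,0]]]'

```text
clock: 13.95
tcp_pos: [517.7, 67.5, 148.2]
tcp_rot: [[-0.994, -0.111, -0.0], [-0.111, 0.994, -0.001], [0.0, -0.001, -1.0]]
contact_force: [0.3, -0.4, -2.0]
finger_gap: 25.5
```

Request:
move_arm --steps '[[[0.0007,0,0.0001,0],[0,0,0,0]]]'

```text
clock: 14.15
tcp_pos: [517.1, 67.5, 148.2]
tcp_rot: [[-0.994, -0.111, -0.0], [-0.111, 0.994, -0.0], [0.0, -0.0, -1.0]]
contact_force: [-0.4, 0.8, -1.1]
finger_gap: 25.5
```

Request:
move_arm --steps '[[[0.0007,0,0,0],[0,0,0,0]]]'

```text
clock: 14.35
tcp_pos: [516.5, 67.5, 148.1]
tcp_rot: [[-0.994, -0.111, -0.0], [-0.111, 0.994, -0.0], [0.0, -0.0, -1.0]]
contact_force: [0.1, -0.3, -1.1]
finger_gap: 25.5
```

```bash
python3 chk.py
```

```text
14.35 259.44169182853386 d [-0.01   0.099] dz 21.047620339816845 -174.02097470814465 -173.62789531301075 F tool [-0.073 -0.341  1.132] [0.061 0.046 0.018] [  0.476  17.707 -13.581  58.716  -0.01   -5.896]
```

Request:
move_arm --steps '[[[0.0007,0,0,0],[0,0,0,0]]]'

```text
clock: 14.55
tcp_pos: [515.8, 67.5, 148.1]
tcp_rot: [[-0.994, -0.111, -0.0], [-0.111, 0.994, -0.0], [0.0, -0.0, -1.0]]
contact_force: [0.7, -0.5, -1.2]
finger_gap: 25.7
```

Request:
move_arm --steps '[[[0.0006,0,0,0],[0,0,0,0]]]'

```text
clock: 14.75
tcp_pos: [515.2, 67.4, 148.1]
tcp_rot: [[-0.994, -0.111, -0.0], [-0.111, 0.994, -0.0], [0.0, -0.0, -1.0]]
contact_force: [0.1, 0.9, -1.1]
finger_gap: 25.9
```

Request:
move_arm --steps '[[[0.0005,0,0,0],[0,0,0,0]]]'

```text
clock: 14.95
tcp_pos: [514.8, 67.4, 148.1]
tcp_rot: [[-0.994, -0.111, 0.0], [-0.111, 0.994, -0.0], [-0.0, -0.0, -1.0]]
contact_force: [-0.4, -0.2, -1.8]
finger_gap: 25.6
```

Request:
move_arm --steps '[[[0.0005,0,0,0],[0,0,0,0]]]'

```text
clock: 15.15
tcp_pos: [514.6, 67.3, 148.2]
tcp_rot: [[-0.994, -0.111, 0.001], [-0.111, 0.994, -0.0], [-0.001, -0.0, -1.0]]
contact_force: [1.5, -0.8, -1.8]
finger_gap: 25.9
```

Request:
move_arm --steps '[[[0.0005,0,0,0],[0,0,0,0]]]'

```text
clock: 15.35
tcp_pos: [514.4, 67.3, 148.3]
tcp_rot: [[-0.994, -0.111, 0.001], [-0.111, 0.994, 0.0], [-0.001, -0.0, -1.0]]
contact_force: [2.4, 0.2, -2.6]
finger_gap: 26.0
```

```bash
python3 chk.py; python3 - <<'E'
from h import *
a=read_camera('wrist')[:,:,::-1]; b=read_camera('top')[215:275,265:325,::-1]; c=read_camera('side')[200:300,290:390,::-1]
cv2.imwrite('pics/w3.png',a)
o=np.zeros((480,800,3),np.uint8); o[:,:480]=cv2.resize(a[160:400,200:440],None,fx=2,fy=2); o[:240,480:720]=cv2.resize(b,(240,240),interpolation=cv2.INTER_CUBIC); o[240:,480:720]=cv2.resize(c,(240,240),interpolation=cv2.INTER_CUBIC)
cv2.imwrite('pics/m3.png',o)
E
```

```text
15.35 259.99999150599496 d [-1.477 -0.071] dz 21.276052566543697 -174.02097470814462 -173.62972385796616 F tool [-2.388 -0.05   2.561] [ 0.062 -0.526 -0.04 ] [  0.444  17.406 -13.973  58.542   0.004  -5.927]
```

View pics/m3.png

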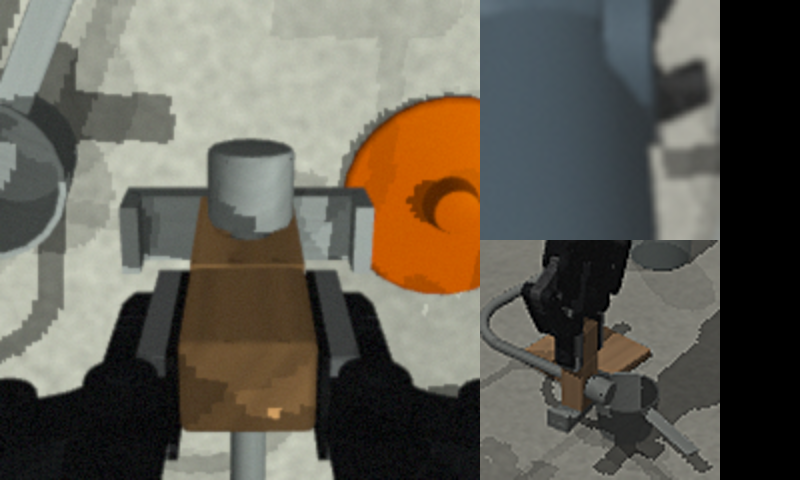

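Contact with the knob: the axial force rose to 2.4 N and the advance stalled. The wrist view shows the knob (at about (250,190) in the montage) against the stem face. I'll lower the runner onto the rod, then open slowly.

Request:
move_arm --steps '[[[0,0,0.0005,0],[0,0,0.0005,0],[0,0,0,0]]]'

```text
clock: 15.8
tcp_pos: [514.4, 67.3, 147.4]
tcp_rot: [[-0.994, -0.111, 0.001], [-0.111, 0.994, -0.0], [-0.001, -0.0, -1.0]]
contact_force: [2.7, 0.1, -0.6]
finger_gap: 26.0
```

Request:
move_arm --steps '[[[0,0,0.0005,0],[0,0,0,0]]]'

```text
clock: 16.0
tcp_pos: [514.4, 67.2, 146.9]
tcp_rot: [[-0.994, -0.111, 0.001], [-0.111, 0.994, -0.0], [-0.001, -0.0, -1.0]]
contact_force: [3.8, 0.9, 0.8]
finger_gap: 25.6
```

Request:
move_arm --steps '[[[0,0,0,0],[0,0,0,0],[0,0,0,0],[0,0,0,0],[0,0,0,0],[0,0,0,0]]]' --hand 0.05

```text
clock: 16.6
tcp_pos: [513.7, 67.3, 146.6]
tcp_rot: [[-0.994, -0.111, -0.0], [-0.111, 0.994, -0.0], [0.0, -0.0, -1.0]]
contact_force: [-0.5, -0.4, -0.0]
finger_gap: 49.9
```

Request:
move_arm --steps '[[[0,0,-0.01,0],[0,0,-0.02,0],[0,0,-0.03,0],[0,0,-0.03,0],[0,0,-0.03,0],[0,0,-0.03,0],[0,0,0,0],[0,0,0,0]]]'

```text
clock: 17.4
tcp_pos: [514.5, 67.3, 297.8]
tcp_rot: [[-0.994, -0.111, 0.003], [-0.111, 0.994, -0.0], [-0.003, -0.0, -1.0]]
contact_force: [0.8, -0.1, -1.1]
finger_gap: 50.1
```

```bash
python3 - <<'E'
from h import *
import pickle
s=robot.sense(); a=read_camera('wrist')[:,:,::-1]; c=read_camera('side')[190:290,290:390,::-1]
pickle.dump(s,open('s4.pkl','wb')); print(s['clock'],s['tcp_pos'],s['contact_force'],s['finger_gap'])
cv2.imwrite('pics/w4.png',a); 
o=np.zeros((540,800,3),np.uint8); o[:,:480]=cv2.resize(a[130:310,240:400],(480,540),interpolation=cv2.INTER_CUBIC); o[:320,480:]=cv2.resize(c,(320,320),interpolation=cv2.INTER_CUBIC)
cv2.imwrite('pics/m4.png',o)
E
```

```text
17.4 [514.462  67.289 297.781] [ 0.754 -0.086 -1.104] 50.060159966784
```

View pics/m4.png

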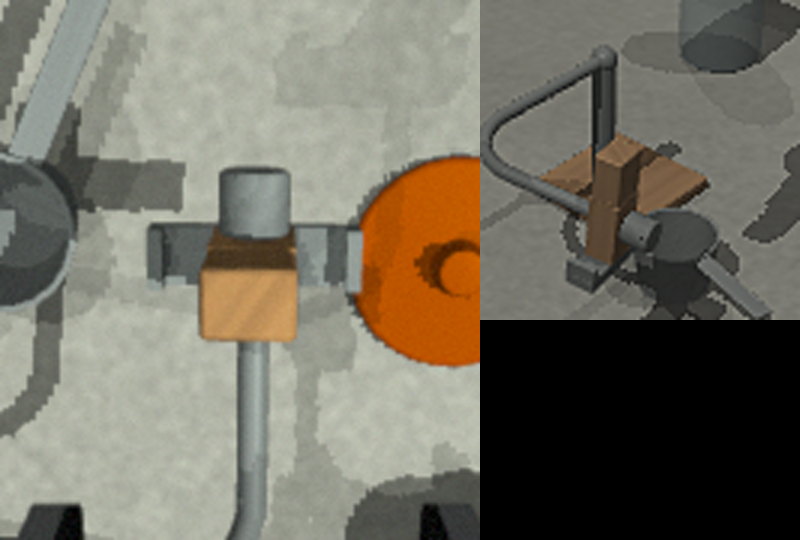

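```bash
python3 - <<'E'
from h import *
import pickle
s=pickle.load(open('s4.pkl','rb')); c=cam('wrist',s)
z=lambda u,v:(240+u/3-.2,130+v/3-.2)
print('top centre',ray(c,z(248.5,301.5),180))
print('front/back edge',ray(c,z(249,265),180),ray(c,z(248,339),180))
print('knob near/far top edge',ray(c,z(255,236),138),ray(c,z(255,172),138))
b=read_camera('wrist')[:,:,::-1]; d=cv2.absdiff(b,cv2.imread('pics/w4.png')); print('motion diff',d[130:310,240:400].mean())
E
```

```text
top centre [510.008  65.487 180.   ]
front/back edge [500.362  64.542 180.   ] [520.149  66.485 180.   ]
knob near/far top edge [501.94  66.37 138.  ] [483.253  64.254 138.   ]
motion diff 7.604247685185185
```

Request:
move_arm --steps '[[[0,0,0,0],[0,0,0,0],[0,0,0,0],[0,0,0,0],[0,0,0,0],[0,0,0,0],[0,0,0,0],[0,0,0,0]]]'

```text
clock: 18.35
tcp_pos: [513.8, 67.3, 296.6]
tcp_rot: [[-0.994, -0.111, 0.0], [-0.111, 0.994, -0.0], [-0.0, -0.0, -1.0]]
contact_force: [1.2, 0.6, 0.8]
finger_gap: 50.0
```

```bash
python3 - <<'E'
from h import *
import pickle
s=robot.sense(); a=read_camera('wrist'); b=read_camera('wrist'); print('diff',cv2.absdiff(a,b)[130:310,240:400].mean(), s['joint_vel'])
pickle.dump(s,open('s5.pkl','wb'))
m=((a.astype(float)+b)/2).astype(np.uint8)[:,:,::-1]
cv2.imwrite('pics/m5.png',cv2.resize(m[180:255,280:375],(760,600),interpolation=cv2.INTER_CUBIC)); print(s['tcp_pos'])
E
```

```text
diff 2.104814814814815 [ 0.046 -0.025 -0.079  0.067  0.008  0.086]
[513.817  67.311 296.631]
```

View pics/m5.png

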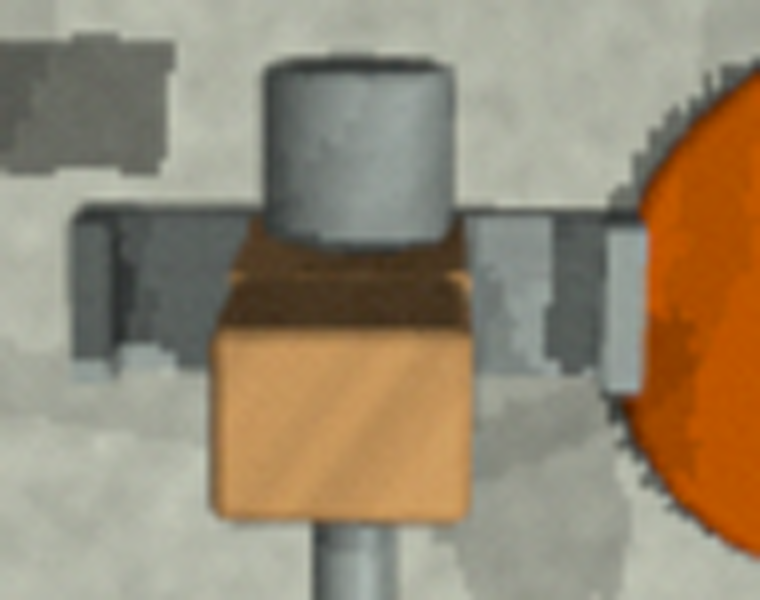

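```bash
python3 - <<'E'
from h import *
import pickle
s=pickle.load(open('s5.pkl','rb')); c=cam('wrist',s)
z=lambda u,v:(280+u/8-.4,180+v/8-.4)
d=np.array([-.994,-.105,0])
for dz in [-2,0,2]:
    f=lambda u,v,h:ray(c,z(u,v),h+dz)@d
    f1=(f(215,332,179)+f(470,328,179))/2; f2=f(626,222,112); f3=f(95,225,112)
    k1=(f(267,235,126)+f(452,230,126))/2; k2=f(360,250,137)
    print(f1,f2,f3,'knob',k1,k2,'back',f(340,521,179),f(626,393,112),'dist front@126->knob',k1-(f2+(f1-f2)*14/67))
E
```

```text
-505.8327307078258 -509.4540199391218 -510.2342253398602 knob -507.8681631255655 -507.43171534548964 back -525.2746083685519 -530.7167727732489 dist front@126->knob 0.829169511494456
-505.31994273490125 -509.02365751996723 -509.7991193675182 knob -507.4287410969787 -506.9792625729839 back -524.6133830550023 -530.1571354235626 dist front@126->knob 0.8210058708851875
-504.80715476197656 -508.5932951008128 -509.36401339517624 knob -506.9893190683919 -506.5268098004781 back -523.9521577414524 -529.5974980738764 dist front@126->knob 0.8128422302759759
```

The front face measures about 0.8 mm from the knob, which is within measuring error of contact. The runner leans only about 0.055 rad, hangs still, and the gripper is about 120 mm clear of it. I'm handing in.

```bash
python3 -c "
from rig import robot
print(robot.sense()['clock']); print(robot.sign_off())"
```

```text
18.45
the job is handed in; nothing more can be done
None
```

The runner now hangs by itself against the end knob, and I handed the job in at 18.5 s; sign-off reports no verdict.

- **Method:** I located the rail and the kinked far leg from the three cameras. I gripped the upper stem at 20 N and slid the runner round the bend and along the leg in short steps, checking the force after each one.
- **Forces:** In the bend and on the far leg I read at most about 4.5 N at the wrist, including the runner's weight of roughly 1.5–2 N. It was lightly loaded against the knob at 2.4 N, rising to 3.8 N as I lowered it onto the rod. These readings come only at the end of each step, so brief peaks in between were not seen.
- **Last checks:** The final pictures show the runner at rest, leaning about 0.055 rad. The gripper is open and about 120 mm above it. The lid and cup beside the rail look unmoved; I did not measure them, and the other objects were not re-checked.
- **Disagreements:** The final picture puts the runner's face about 0.8 mm from the knob, although it touched when I felt it. That is within the measuring error and the 2.5 mm limit. The far leg also sloped down slightly more (about 0.05 rad) than my fit gave (0.036 rad); I noticed this as a slight extra downward pull and corrected for it on the way.

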